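# Drive the bush out of its housing

### The arm

A 6-joint arm with a two-finger parallel gripper is mounted at the origin on the work surface. World frame = base frame: x ahead of the robot, y to its left, z up, the work surface at z = 0. Lengths are in mm, angles in rad, forces in N, time in s.
With the tool pointing down it reaches from about 275 to 775 mm from the base axis. Payload 14.6 kg.
Tool frame: the origin (TCP) lies midway between the tips of the shut fingers; the grasp point (between the pads) lies 19 mm behind it; z points along the fingers, y is the line along which they close (so a half turn about z gives the same grasp; the last joint's range is limited). The gripper opens to 85 mm and grips with 20 to 120 N. Pads are 22 mm wide; open, the fingers measure 114 mm over their backs; the gripper's body (76 mm by 85 mm) begins 54 mm behind the grasp point. The pads swing forward as they close: fully open they stand 13 mm farther back than shut.
Start: joints at [-1.269, 0.263, -0.048, 1.259, 0, 1.415], TCP at [231.561, -471.177, 231.278] pointing down, gripper open.
Joint ranges: [-2.65, 2.65], [-0.89, 1.7], [-1.18, 1.37], [-2.13, 2.11], [-1.35, 1.29], [-3.14, 3.14]. Speed limits (rad/s): [1.89, 1.89, 2.57, 2.79, 3.14, 3.14].

### API

Orientations are given as [roll, pitch, yaw] about the fixed x, y, z axes, in that order (R = Rz(yaw) Ry(pitch) Rx(roll)).
In Python, from bench import sense, grab_frame, camera_info, sign_off gives the robot as it stands.
- The arm moves only by the tool apply_moves, never from a script. Its argument "increments" is a list of rows, each a list of 7 numbers: the turn, a rotation vector about the tool's x, y, z in rad, then the shift along the tool's x, y, z in m, then the gripper command: -1 is shut, 1 is fully open, values between are in proportion. A call has 1 to 20 rows; each row shifts and turns the commanded pose from where the row before left it, along the tool's axes as they then stand; what a row does not reach is not made up. A row lasts 1/8 s, in which the tool goes at most 62.5 mm and 10.7 degrees, less where a joint would pass 70% of its speed; a pose out of reach is approached as far as the arm can. A call with a gripper value outside its range is refused whole. The fingers move at their own pace and stop on an object; "force" is the grip in N (left out, the last holds). Time passes only in rows, so rows that do not move let the fingers close. It gives the time, the measured TCP pose, the force, the opening and the grip force at its end, in the units of the state.
- sense(): the state, without advancing time (a new reading comes with each control period).
- grab_frame(name): name is "scene" or "top" or "wrist"; returns the picture (384x512x3 uint8, blue, green, red); there is no depth.
- camera_info(name): a dict with "fx", "fy", "cx", "cy" (pixels), "R" (3x3) and "t" (3): a world point X has camera coordinates R X + t. Camera axes: x right, y down, z forward; pixel columns grow to the right and rows downward; lengths in mm; the calibration is good to about 2 mm. A picture is of the moment at which its call begins: read the wrist's pose just before it. camera_info takes no time and is no camera call; for the wrist camera it gives the pose at the moment of the call.
- sign_off(): hands the job in; it is judged then, once.
The state is a dict: "time_s": time; "joint_pos": joint angles; "qvel": joint speeds; "effort": joint torques, N m; "tcp_pos": TCP position; "eef_rot": TCP orientation; "ft_force": force on the tool from outside, world axes, zero at the start; "wrist_torque": the same for the moment, N m; "gripper_width": finger opening in mm; "gripper_force": force on a finger pad.
Only numpy, scipy, OpenCV 4.12 (cv2) and the standard library are available. Lean on these libraries where they do the work, as an engineer would, in place of code of your own. Each camera call takes 0.05 s, during which the arm holds its last target. There are 200 camera calls.

### The job

Swing the guard of the press-out fixture up and over so that it stays open on its own, then, with the one of the three drifts that fits the bore, push the brass bush down through the housing until it stands on the base plate below. Put that drift back upright in its own stand, right down in its hole, leaving the guard open and everything else on the bench where it is.

Things in the scene. Friction and masses are not known exactly. Their poses are not given: they have to be found in the camera images.
- fixture: Press-out fixture, bolted down. Dark steel base plate 110 (x) x 80 x 10 mm; four posts carry an aluminium block 60 x 60 mm, its underside 35 mm and top 65 mm above the bench, with a vertical through bore of 26 mm diameter in its middle. Origin: on the bench straight below the bore's axis, z up; x points from the guard's bar side to its hinge side, y lies along the hinge.
- guard (a joint): Hinge angle (rad) of the steel guard plate that covers the bore: 0 = closed, lying flat on the block, 2.0 = open against its stop, leaning back. It weighs 0.16 kg, swings freely, is balanced at about 1.57 and falls shut below that, fully open beyond it.
- guard_hinge (a point): Point on the guard's hinge axis: 36 mm along +x of the fixture from the bore's axis and 69 mm above the bench; the axis runs along the fixture's y.
- guard_bar (a point): Middle of the guard's grip bar: round steel, 10 mm diameter, 70 mm long, parallel to the hinge, 110 mm from it. Closed, it is level, 69 mm above the bench, 44 mm from the block's side (fixture's -x), nothing below it but the base plate. Arms 50 mm apart join its ends to the plate, leaving a 41 mm opening beside the bar. It swings up and over towards the fixture's +x.
- bush (a joint): How far (m) the brass bush (outside 26 mm, hole 14 mm, 22 mm high) has moved down its bore: 0 = its top flush with the block's top; at 0.030 it has just left the block; 0.033 = standing on the base plate, fully out. It starts 0 to 6 mm down. It is tight: about 10 N moves it, and it stays where it is left.
- drift_mid: The middle drift (ejector rod): steel shaft 20 mm diameter, 95 mm long, round wooden head 34 mm diameter, 45 mm high on top (140 mm in all, about 0.3 kg). Fits the bore with 3 mm to spare all round and covers the bush's hole. Origin: centre of its foot (shaft's lower end), z up the shaft. Starts upright, loose in its stand, foot 10 mm above the bench.
- drift_small: The thin drift: like the middle one but with a 10 mm shaft, 0.1 kg; it drops through the hole of the bush. Origin: centre of its foot.
- drift_large: The thick drift: like the middle one but with a 32 mm shaft, 0.6 kg; too thick for the bore. Origin: centre of its foot.
- stand_mid: The middle drift's fixed wooden stand, a block 60 x 60 x 45 mm high with a blind upright hole of 24 mm diameter, 35 mm deep, in its middle (hole floor 10 mm above the bench). Origin: centre of its underside. The other drifts' stands look alike, with 12.5 and 36 mm holes; the three stand in a row, in any order.
- hammer: Bystander: a hammer lying at the far edge of the bench.
- wrench: Bystander: a steel spanner lying flat beyond the fixture.
- screwdriver: Bystander: a screwdriver lying on the bench between the fixture and the drifts.
- can: Bystander: a grey metal can, 60 mm diameter, 150 mm high, standing on the right, beyond the fixture.
- spare_bush: Bystander: a spare bush identical to the seated one (26 mm diameter, 22 mm high), standing loose on the bench between the fixture and the drifts.
- tape: Bystander: a tape measure, 60 x 35 x 55 mm high, standing on the bench between the fixture and the drifts.
- tray: Bystander: an open blue plastic tray, 140 x 100 x 35 mm, on the left.
Things that resemble listed ones, but are neither listed nor needed, are in the scene too. Leave any turquoise look-alike of the drift_mid alone. What is shaped like the stand_mid but black is not meant.

How it is judged:
By the outcome, as a careful person would: the job done as asked, in the order asked, and still so for the second after the job is handed in, with the robot touching nothing.
It also fails if it takes over 72 s, if anything falls off the work surface, if the arm or the gripper's body presses on something with over 40 N, if the wrist force passes 120 N, or if a joint passes its speed limit or range.

## Working session

There is one attempt and no reset: what is moved stays moved. The work goes in short steps, Python scripts to look and compute and a tool call to move; the robot and the scene stay as the last step left them, time stands still between calls to the robot, and variables do not carry over. Pictures are saved under pics/ and viewed, at most 10 in all, crops included, and the job is handed in when it is done.

Besides the shell and the picture viewer there is one more tool, called after "Request:" as a command line: name --pt "numbers of a row" for each row, then --argument value for the rest. apply_moves: Moves the arm, as the interface text tells. Its arguments: {"type":"object","properties":{"increments":{"type":"array"},"force":{"type":"number"}},"required":["increments"]}

```bash
mkdir -p pics; cat > h.py <<'E'
import numpy as np, cv2
from bench import sense, grab_frame, camera_info, sign_off
def ray(ci,u,v,z):
    R=np.array(ci["R"]);t=np.array(ci["t"]);c=-R.T@t
    d=R.T@np.array([(u-ci["cx"])/ci["fx"],(v-ci["cy"])/ci["fy"],1.])
    return c+d*(z-c[2])/d[2]
def proj(ci,X):
    p=np.array(ci["R"])@np.array(X,float)+np.array(ci["t"]);return np.array([ci["fx"]*p[0]/p[2]+ci["cx"],ci["fy"]*p[1]/p[2]+ci["cy"]])
E
python3 - <<'E'
from h import *
print(sense())
for n in("top","scene"):
    f=grab_frame(n);cv2.imwrite(f"pics/{n}0.png",f);ci=camera_info(n)
    cv2.imwrite(f"pics/{n}0b.png",cv2.resize(f,(800,600),interpolation=cv2.INTER_CUBIC))
    R=np.array(ci["R"]);print(n,ci["fx"],ci["cx"],ci["cy"],-R.T@np.array(ci["t"]),R.round(3).tolist())
E
```

```text
{'time_s': 0.0, 'joint_pos': array([-1.26931905e+00,  2.63495928e-01, -4.89473874e-02,  1.25939597e+00,
       -8.84785254e-06,  1.41550296e+00]), 'qvel': array([ 0.00011427, -0.00186979, -0.00252254, -0.0006829 ,  0.00082173,
       -0.00043131]), 'effort': array([-2.45122619e-04, -6.37614369e+01,  3.84569585e+01,  1.39967236e-02,
        7.88855573e-05, -3.17787908e-05]), 'tcp_pos': array([ 231.46413294, -470.90833056,  230.83525704]), 'eef_rot': array([-3.14056088e+00, -1.52572336e-04,  4.56770573e-01]), 'ft_force': array([-0.22734559, -0.12709582,  0.48000145]), 'wrist_torque': array([0.04981742, 0.00515269, 0.01115607]), 'gripper_force': 0.0, 'gripper_width': 85.04343199438873}
top 496.1244605901183 261.207278710007 182.0732426967151 [ 417.35251588   62.24366727 1440.09878122] [[0.019, -1.0, 0.008], [-0.994, -0.02, -0.105], [0.105, -0.006, -0.994]]
scene 482.5362772683121 252.59876229593596 179.76021493860006 [1379.46340952 -144.52558557  976.04550445] [[0.252, 0.968, -0.01], [0.723, -0.195, -0.663], [-0.644, 0.16, -0.748]]
```

View pics/top0b.png

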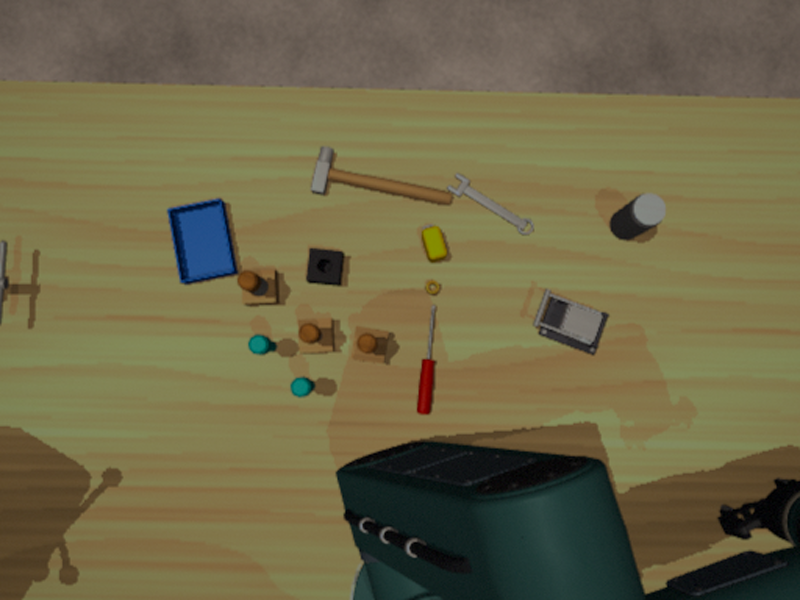

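View pics/scene0b.png

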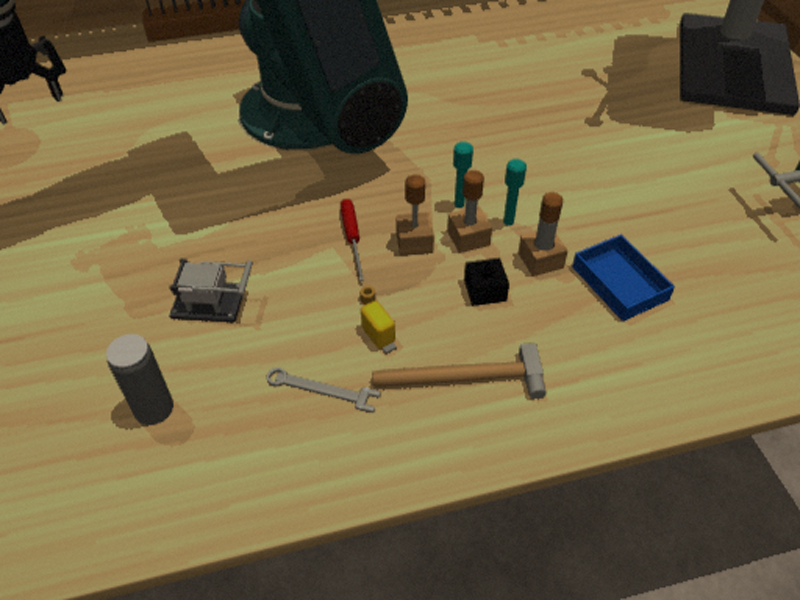

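The top view shows the fixture at about (572,322) with its bar at (542,310). The three stands are at (262,286), (318,335) and (372,345). In the scene view the middle one (472,215) has the medium shaft. I'll zoom in on both.

```bash
python3 - <<'E'
from h import *
def crop(n,x,y,w,h,s): 
    f=cv2.imread(f"pics/{n}0.png");return cv2.resize(f[y:y+h,x:x+w],(w*s,h*s),interpolation=cv2.INTER_CUBIC)
a=crop("top",330,175,66,60,6);b=crop("scene",100,155,66,60,6)
c=crop("top",140,160,130,90,3);d=crop("scene",245,80,130,100,3)
im=np.zeros((360+300,396*2,3),np.uint8)
im=np.zeros((600,800,3),np.uint8)
im[:360,:396]=a[:360];im[:360,400:796]=b[:360]
c=cv2.resize(crop("top",180,190,80,48,5),None,fx=.99,fy=.99);d=crop("scene",250,100,80,48,5)
im[362:362+237,:396]=c[:237,:396];im[362:362+238,400:800]=d[:238]
cv2.imwrite("pics/z1.png",np.clip(im*1.6,0,255).astype(np.uint8))
E
```

```text
(no output)
```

View pics/z1.png

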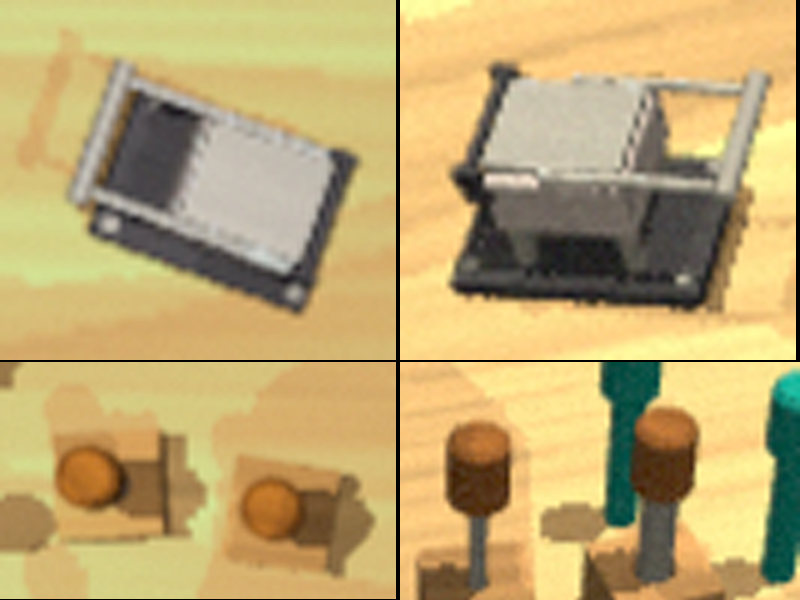

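Crops: the bar ends are at (123,65) and (80,200) in the top crop, (760,80) and (725,190) in the scene crop. The middle drift's head centre is at (92,477) in the top crop and (667,428) in the scene crop.

```bash
python3 - <<'E'
from h import *
T=camera_info("top");S=camera_info("scene")
t=lambda u,v,z:ray(T,u/6+330-.4,v/6+175-.4,z).round(1)
s=lambda u,v,z:ray(S,(u-400)/6+100-.4,v/6+155-.4,z).round(1)
print("bar top",t(123,65,71),t(80,200,71));print("bar scene",s(760,80,71),s(725,190,71))
print("base low edge",t(92,236,10),t(302,310,10),"lug",t(352,155,69))
print("base scene",s(452,290,10),s(710,300,10))
print("guard plate corners top",t(335,150,71),t(285,268,71))
print("bolts",t(108,226,10),t(295,294,10),"scene",s(470,264,10),s(683,280,10))
t2=lambda u,v,z:ray(T,u/4.95+180-.4,(v-362)/4.95+190-.4,z).round(1)
s2=lambda u,v,z:ray(S,(u-400)/5+250-.4,(v-362)/5+100-.4,z).round(1)
print("head top",t2(90,477,150),"scene",s2(667,428,150))
print("stand top corners",t2(55,433,45),t2(158,430,45),t2(165,538,45),t2(62,540,45))
# wood heads by colour
f=cv2.imread("pics/top0.png");h=cv2.cvtColor(f,cv2.COLOR_BGR2HSV)
m=cv2.inRange(h,(3,150,50),(17,255,255));n,_,st,c=cv2.connectedComponentsWithStats(m)
for i in range(1,n):
    if st[i,4]>40: print(c[i].round(1),st[i],ray(T,*c[i],145).round(1))
E
```

```text
bar top [ 557.3 -193.4   71. ] [ 494.5 -173.6   71. ]
bar scene [ 499.5 -171.4   71. ] [ 557.9 -193.4   71. ]
base low edge [ 480.7 -189.9   10. ] [ 447.2 -290.8   10. ] lug [ 517.8 -299.8   69. ]
base scene [ 528.8 -317.    10. ] [ 563.2 -210.4   10. ]
guard plate corners top [ 519.9 -291.4   71. ] [ 465. -268.   71.]
bolts [ 485.7 -197.6   10. ] [ 454.8 -287.4   10. ] scene [ 516.2 -308.6   10. ] [ 549.1 -220.3   10. ]
head top [469.9 217.2 150. ] scene [477.7 217.6 150. ]
stand top corners [498.8 250.4  45. ] [501.6 192.   45. ] [440.6 186.3  45. ] [438.3 244.4  45. ]
[224.6 116.3] [210 113  29   8  64] [727.8 154.8 145. ]
[263.4 124.4] [241 119  46  11 107] [708.3  51.1 145. ]
[158.6 178.7] [152 173  15  14 144] [557.4 323.3 145. ]
[173.8 183.5] [170 176   8  14  56] [545.7 283.2 145. ]
[200.8 213. ] [191 205  23  17 232] [469.9 210.  145. ]
[237.2 219.8] [227 211  21  20 256] [454.1 114.8 145. ]
```

Request:
apply_moves --pt "0 0 -0.181 0 0 0 -0.3" --pt "0 0 -0.181 0 0 0 -0.3" --pt "0 0 -0.181 0 0 0 -0.3" --pt "0 0 -0.181 0 0 0 -0.3" --pt "0 0 -0.181 0 0 0 -0.3" --pt "0 0 -0.181 0 0 0 -0.3" --pt "0 0 -0.181 0 0 0 -0.3" --pt "0 0 -0.181 0 0 0 -0.3" --pt "0 0 -0.181 0 0 0 -0.3" --pt "0 0 -0.181 0 0 0 -0.3" --pt "0 0 -0.181 0 0 0 -0.3" --pt "0 0 -0.181 0 0 0 -0.3" --pt "0 0 -0.18 0 0 0 -0.3" --force 20

```text
time_s: 1.72
tcp_pos: [231.5, -471.0, 231.0]
eef_rot: [3.141, -0.0, 2.815]
ft_force: [-0.4, -0.5, 0.2]
gripper_width: 30.0
gripper_force: 0.0
```

Request:
apply_moves --pt "0 0 0 -0.0185 0.037 0 -0.3" --pt "0 0 0 -0.0185 0.037 0 -0.3" --pt "0 0 0 -0.0185 0.037 0 -0.3" --pt "0 0 0 -0.0185 0.037 0 -0.3" --pt "0 0 0 -0.0185 0.037 0 -0.3" --pt "0 0 0 -0.0185 0.037 0 -0.3" --pt "0 0 0 -0.0185 0.037 0 -0.3" --pt "0 0 0 -0.0185 0.037 0 -0.3" --pt "0 0 0 -0.0185 0.037 0 -0.3" --pt "0 0 0 -0.0185 0.037 0 -0.3" --pt "0 0 0 0 0 0 -0.3" --pt "0 0 0 0 0 0 -0.3" --pt "0 0 0 0 0 0 -0.3"

```text
time_s: 3.35
tcp_pos: [526.7, -182.6, 231.3]
eef_rot: [-3.142, -0.0, 2.808]
ft_force: [0.3, -0.5, -0.5]
gripper_width: 29.8
gripper_force: 0.0
```

```bash
python3 - <<'E'
from h import *
s=sense();print(s["tcp_pos"],s["eef_rot"],s["joint_pos"].round(3),s["gripper_width"])
ci=camera_info("wrist");f=grab_frame("wrist");g=f.copy()
R=np.array(ci["R"]);print(-R.T@np.array(ci["t"]),R.round(2).tolist())
# mark predicted bar ends, bore
bm=np.array([527.3,-183,69]);fx=np.array([-.329,-.944,0]);fy=np.array([.944,-.329,0])
for P in (bm+35*fy,bm-35*fy,bm+74*fx,bm+110*fx+30*fy,bm+110*fx-30*fy):
    p=proj(ci,P);print(p.round(1));cv2.circle(g,tuple(int(v) for v in p.round()),3,(0,0,255),1)
cv2.imwrite("pics/w1.png",np.clip(cv2.resize(g,(800,600))*1.5,0,255).astype(np.uint8))
E
```

```text
[ 526.71683521 -182.56975707  231.29879071] [-3.14153430e+00 -1.50436203e-04  2.80772095e+00] [-0.48   0.319  0.034  1.285 -0.    -0.146] 29.77249994798547
[ 458.42962089 -158.62675078  372.90599217] [[0.33, 0.94, 0.0], [0.91, -0.31, 0.29], [0.27, -0.09, -0.96]]
[254.7 207.9]
[254.7 142.5]
[183.8 176.1]
[152.1 203.3]
[146.3 147.3]
```

View pics/w1.png

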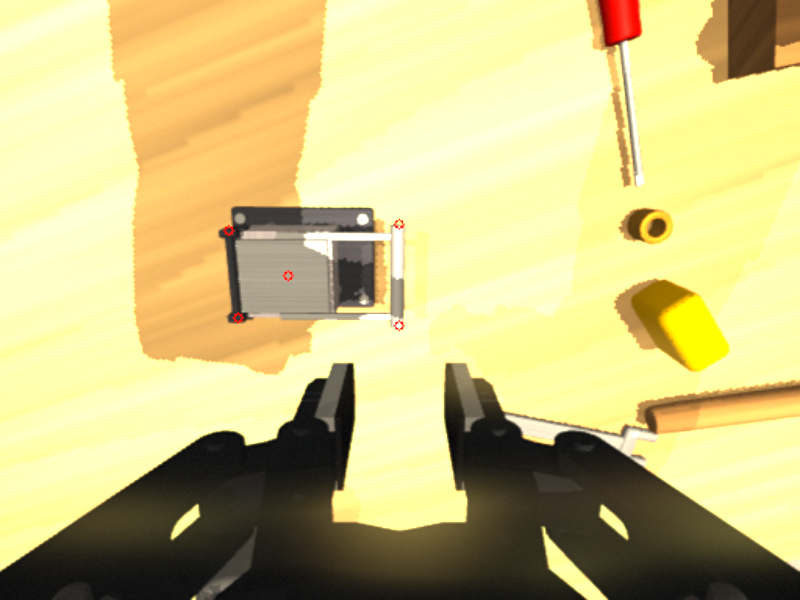

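The bar and hinge match their predicted marks (bar at column ~398, rows 225 to 325 in the 800-wide view). Next: descend and grip.

Request:
apply_moves --pt "0 0 0 0 -0.0003 0.036 -0.3" --pt "0 0 0 0 0 0.036 -0.3" --pt "0 0 0 0 0 0.036 -0.3" --pt "0 0 0 0 0 0.036 -0.3" --pt "0 0 0 0 0 0.036 -0.3" --pt "0 0 0 0 0 0 -0.3" --pt "0 0 0 0 0 0 -1" --pt "0 0 0 0 0 0 -1" --pt "0 0 0 0 0 0 -1" --pt "0 0 0 0 0 0 -1" --force 30

```text
time_s: 4.65
tcp_pos: [527.2, -184.2, 52.9]
eef_rot: [-3.138, 0.002, 2.807]
ft_force: [-5.6, -10.8, -1.3]
gripper_width: 9.0
gripper_force: 31.0
```

Request:
apply_moves --pt "0 0 0 0 -0.002 -0.0143 -1" --pt "0 0 0 0 -0.0028 -0.014 -1" --pt "0 0 0 0 -0.0046 -0.0135 -1" --pt "0 0 0 0 -0.0063 -0.0128 -1" --pt "0 0 0 0 -0.0079 -0.0119 -1" --pt "0 0 0 0 -0.0094 -0.0108 -1" --pt "0 0 0 0 -0.0107 -0.0095 -1" --pt "0 0 0 0 -0.0118 -0.008 -1" --pt "0 0 0 0 -0.0128 -0.0064 -1" --pt "0 0 0 0 -0.0135 -0.0047 -1" --pt "0 0 0 0 -0.014 -0.0029 -1" --pt "0 0 0 0 -0.0142 -0.0011 -1" --pt "0 0 0 0 -0.0143 0.0008 -1" --pt "0 0 0 0 -0.014 0.0026 -1" --pt "0 0 0 0 -0.0136 0.0044 -1" --pt "0 0 0 0 0 0 -1" --pt "0 0 0 0 0 0 -1"

```text
time_s: 6.78
tcp_pos: [477.1, -325.9, 153.4]
eef_rot: [-3.141, -0.001, 2.808]
ft_force: [-6.4, 0.0, 4.4]
gripper_width: 8.4
gripper_force: 32.9
```

Request:
apply_moves --pt "0 0 0 0 0 0 -0.3" --pt "0 0 0 0 0 0 0.2" --pt "0 0 0 0 0 0 0.2" --pt "0 0 0 0 0 0 0.2" --pt "0 0 0 0 0 -0.03 0.2" --pt "0 0 0 0 0 -0.03 0.2" --pt "0 0 0 0 0 -0.03 0.2" --pt "0 0 0 0.01 0.025 -0.02 0.2" --pt "0 0 0 0.01 0.025 0 0.2" --pt "0 0 0 0.01 0.025 0 0.2" --pt "0 0 0 0.01 0.015 0 0.2" --pt "0 0 0 0 0 0 0.2" --pt "0 0 0 0 0 0 0.2" --force 20

```text
time_s: 8.4
tcp_pos: [469.3, -228.2, 263.4]
eef_rot: [-3.141, 0.0, 2.809]
ft_force: [1.0, -0.5, -0.3]
gripper_width: 51.4
gripper_force: 0.0
```

```bash
python3 - <<'E'
from h import *
s=sense();print(s["tcp_pos"],s["eef_rot"],s["joint_pos"].round(3))
ci=camera_info("wrist");f=grab_frame("wrist");g=f.copy()
bm=np.array([526.9,-184,69]);fx=np.array([-.329,-.944,0]);fy=np.array([.944,-.329,0])
b=bm+74*fx;b[2]=65;print(b)
p=proj(ci,b);print(p);cv2.circle(g,tuple(int(v) for v in p.round()),2,(0,0,255),1)
cv2.imwrite("pics/w2raw.png",f)
x,y=[int(v) for v in p.round()];x0,y0=max(x-60,0),max(y-45,0);print(x0,y0)
im=np.hstack([cv2.resize(g[y0:y0+90,x0:x0+120],(480,360),interpolation=cv2.INTER_CUBIC)])
t=grab_frame("top");sc=grab_frame("scene");cv2.imwrite("pics/t2raw.png",t);cv2.imwrite("pics/s2raw.png",sc)
o=np.zeros((600,800,3),np.uint8);o[:360,:480]=im
o[:240,484:796]=cv2.resize(t[175:235,320:398],(312,240));o[300:580,484:796]=cv2.resize(sc[135:205,88:166],(312,280))
cv2.imwrite("pics/w2.png",np.clip(o*1.4,0,255).astype(np.uint8))
E
```

```text
[ 469.26250139 -228.2347419   263.35993166] [-3.14137308e+00  1.88031896e-04  2.80857676e+00] [-0.609  0.25   0.02   1.341 -0.    -0.276]
[ 502.554 -253.856   65.   ]
[243.80163215 200.97113702]
184 156
```

View pics/w2.png

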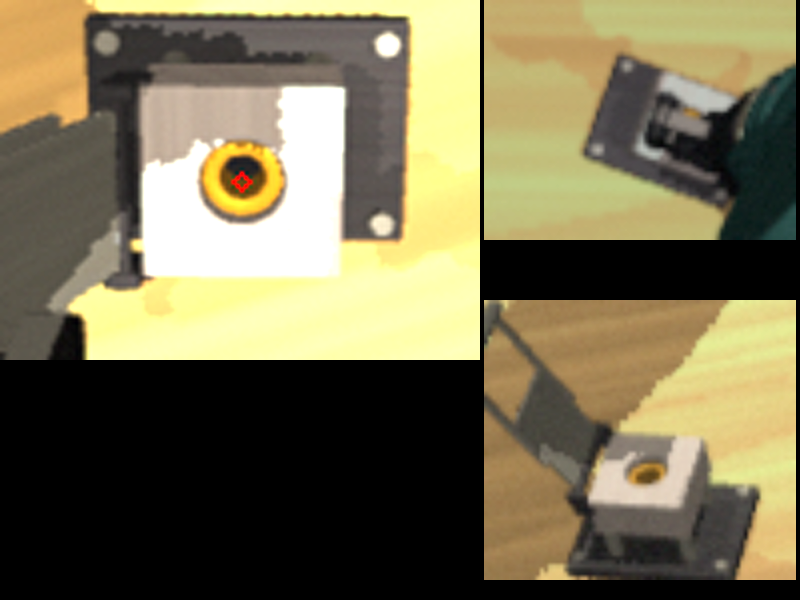

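The guard stays open and the bush is centred at (242,181) in the wrist crop. That puts the bore at (502.5, -253.9). Next I go to the middle drift.

Request:
apply_moves --pt "0 0 0 0 0 -0.03 0.4" --pt "0 0 0 0.0176 0.0418 0 0.4" --pt "0 0 0 0.0176 0.0418 0 0.4" --pt "0 0 0 0.0176 0.0418 0 0.4" --pt "0 0 0 0.0176 0.0418 0 0.4" --pt "0 0 0 0.0176 0.0418 0 0.4" --pt "0 0 0 0.0176 0.0418 0 0.4" --pt "0 0 0 0.0176 0.0418 0 0.4" --pt "0 0 0 0.0176 0.0418 0 0.4" --pt "0 0 0 0.0176 0.0418 0 0.4" --pt "0 0 0 0.0176 0.0418 0 0.4" --pt "0 0 0 0 0 0 0.4" --pt "0 0 0 0 0 0 0.4" --pt "0 0 0 0 0 0 0.4"

```text
time_s: 10.3
tcp_pos: [439.7, 224.0, 293.4]
eef_rot: [-3.141, 0.0, 2.807]
ft_force: [-0.5, -0.7, -1.2]
gripper_width: 59.8
gripper_force: 0.0
```

```bash
python3 - <<'E'
from h import *
s=sense();print(s["tcp_pos"],s["eef_rot"],s["joint_pos"].round(3))
ci=camera_info("wrist");f=grab_frame("wrist");g=f.copy();cv2.imwrite("pics/w3raw.png",f)
for P,c in (((471,217,150),(0,0,255)),((469.8,218.3,45),(255,0,0))):
    p=proj(ci,P);print(p.round(1));cv2.circle(g,tuple(int(v) for v in p.round()),2,c,1)
t=grab_frame("top");cv2.imwrite("pics/t3raw.png",t)
cv2.imwrite("pics/w3.png",np.clip(cv2.resize(g,(800,600),interpolation=cv2.INTER_CUBIC)*1.3,0,255).astype(np.uint8))
E
```

```text
[439.66476197 223.96271428 293.4197185 ] [-3.14148642e+00  6.92621715e-05  2.80735129e+00] [ 0.306  0.197  0.029  1.403 -0.     0.64 ]
[258.6 210.5]
[258.3 182.6]
```

View pics/w3.png

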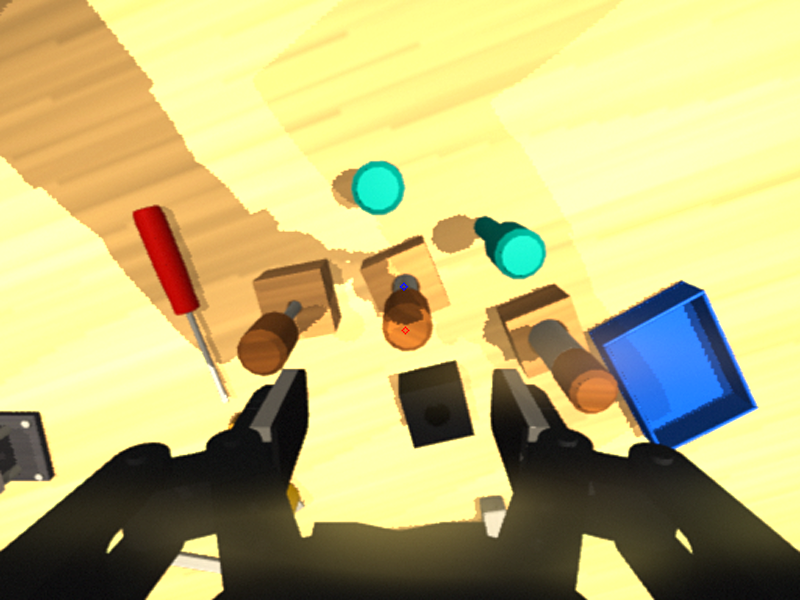

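The middle drift's head-top circle is at about (408,326) and its stand's top face at about (405,286), which agrees with the marks. The thick drift is to the right and the thin one to the left.

```bash
python3 - <<'E'
from h import *
ci=camera_info("wrist");f=cv2.imread("pics/w3raw.png")
a=ray(ci,408*.64,326*.64,150);b=ray(ci,405*.64,286*.64,45)
# head top face: bright orange vs darker side
h=cv2.cvtColor(f,cv2.COLOR_BGR2HSV)[170:230,235:285]
c=f[170:230,235:285].astype(int)
m=((h[...,0]<16)&(h[...,1]>150)&(h[...,2]>120)).astype(np.uint8)
n,_,st,ce=cv2.connectedComponentsWithStats(m)
for i in range(1,n):
  if st[i,4]>30:
    k=ce[i]+[235,170];print(st[i],k,ray(ci,*k,150).round(1))
print(a.round(1),b.round(1))
T=camera_info("top");t=cv2.imread("pics/t3raw.png")
yw=2.8074;X=np.array([np.cos(yw),np.sin(yw)]);Y=np.array([np.sin(yw),-np.cos(yw)])
for p in(a,):
  d=p[:2]-sense()["tcp_pos"][:2];print(d,"tool",d@X,d@Y)
E
```

```text
[ 0  3 13  7 34] [240.02941176 175.97058824] [431.  211.7 150. ]
[ 10  28  31  26 490] [260.99387755 212.60408163] [473.9 218.7 150. ]
[469.9 220.2 150. ] [470.7 219.4  45. ]
[30.29467401 -3.84735316] tool -29.880591480031963 6.3023529080804925
```

Request:
apply_moves --pt "0 0 0 -0.03 0.0058 0 0.4" --pt "0 0 0 0 0 0.02 0.4" --pt "0 0 0 0 0 0.035 0.4" --pt "0 0 0 0 0 0.035 0.4" --pt "0 0 0 0 0 0.035 0.4" --pt "0 0 0 0 0 0.035 0.4" --pt "0 0 0 0 0 0.029 0.4" --pt "0 0 0 0 0 0 0.4" --pt "0 0 0 0 0 0 0.4" --pt "0 0 0 0 0 0 -1" --pt "0 0 0 0 0 0 -1" --pt "0 0 0 0 0 0 -1" --pt "0 0 0 0 0 0 -1" --force 70

```text
time_s: 12.02
tcp_pos: [470.3, 220.5, 105.6]
eef_rot: [3.141, 0.002, 2.809]
ft_force: [-1.5, -2.8, 9.8]
gripper_width: 32.6
gripper_force: 68.5
```

Request:
apply_moves --pt "0 0 0 0 0 -0.02 -1" --pt "0 0 0 0 0 -0.035 -1" --pt "0 0 0 0 0 -0.035 -1" --pt "0 0 0 0 0 -0.035 -1" --pt "0 0 0 0 0 -0.04 -1" --pt "0 0 0 -0.0075 -0.0175 0 -1" --pt "0 0 0 -0.0155 -0.0364 0 -1" --pt "0 0 0 -0.0155 -0.0364 0 -1" --pt "0 0 0 -0.0155 -0.0364 0 -1" --pt "0 0 0 -0.0155 -0.0364 0 -1" --pt "0 0 0 -0.0155 -0.0364 0 -1" --pt "0 0 0 -0.0155 -0.0364 0 -1" --pt "0 0 0 -0.0155 -0.0364 0 -1" --pt "0 0 0 -0.0155 -0.0364 0 -1" --pt "0 0 0 -0.0155 -0.0364 0 -1" --pt "0 0 0 -0.0155 -0.0364 0 -1" --pt "0 0 0 -0.0155 -0.0364 0 -1" --pt "0 0 0 -0.0085 -0.0191 0 -1" --pt "0 0 0 0 0 0 -1" --pt "0 0 0 0 0 0 -1"

```text
time_s: 14.52
tcp_pos: [502.8, -252.6, 269.2]
eef_rot: [3.141, -0.001, 2.809]
ft_force: [0.5, -0.1, -3.5]
gripper_width: 32.6
gripper_force: 70.3
```

```bash
python3 - <<'E'
from h import *
s=sense();print(s["time_s"],s["tcp_pos"],s["eef_rot"],s["ft_force"],s["wrist_torque"],s["gripper_width"])
o=np.zeros((600,800,3),np.uint8)
S=camera_info("scene");sc=grab_frame("scene");cv2.imwrite("pics/s4raw.png",sc);g=sc
x,y=s["tcp_pos"][:2]
for P in((x,y,174),(502.5,-253.9,65)):
    p=proj(S,P);print(p)
p0=proj(S,(x,y,170)).astype(int);a,b=p0-[50,60]
print("off",a,b)
o[:600,:400]=cv2.resize(g[b:b+120,a:a+80],(400,600),interpolation=cv2.INTER_CUBIC)
W=camera_info("wrist");w=grab_frame("wrist");cv2.imwrite("pics/w4raw.png",w)
for P in((x,y,174.5),(502.5,-253.9,65)): print("w",proj(W,P))
o[:300,400:800]=cv2.resize(w,(400,300))
o[300:600,400:800]=cv2.resize(w[170:320,160:360],(400,300))
cv2.imwrite("pics/v4.png",np.clip(o*1.4,0,255).astype(np.uint8))
E
```

```text
14.525 [ 502.83868212 -252.56293166  269.18341655] [ 3.14120277e+00 -5.90733536e-04  2.80914492e+00] [ 0.50656432 -0.05005629 -3.50255442] [0.02588298 0.00446799 0.03844853] 32.60604874874467
[119.00648974 145.933917  ]
[127.75730768 176.57404629]
off 69 87
w [254.54532311 194.44236408]
w [253.51919327 167.35415552]
```

View pics/v4.png

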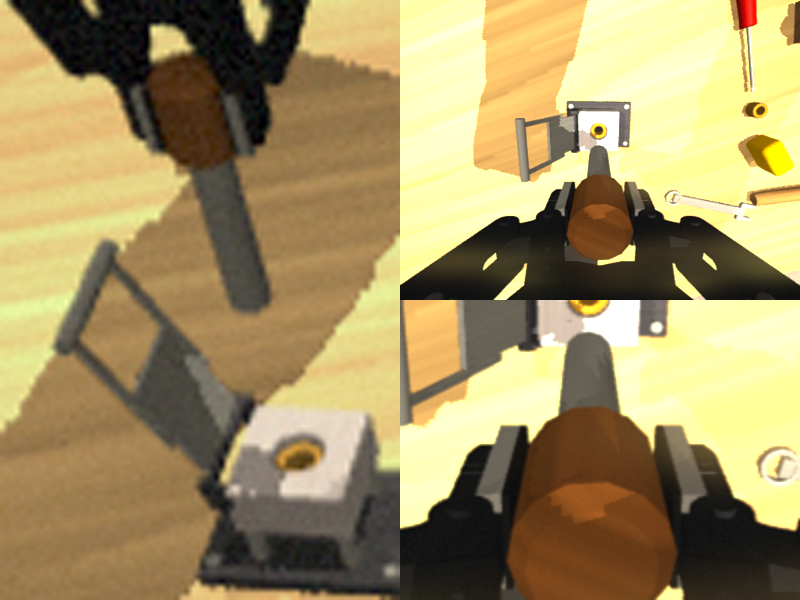

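The scene crop shows the drift hanging upright with its foot at (253,298), above the bore at about (300,455). I'll measure the bush and foot more precisely in the saved wrist frames.

```bash
cat > m.py <<'E'
from h import *
W=camera_info("wrist");f=cv2.imread("pics/w4raw.png")
h=cv2.cvtColor(f,cv2.COLOR_BGR2HSV)
def bush(h,x0,x1,y0,y1):
    m=cv2.inRange(h,(14,130,0),(32,255,255))[y0:y1,x0:x1]
    n,l,st,c=cv2.connectedComponentsWithStats(m)
    i=1+np.argmax(st[1:,4]);e=cv2.fitEllipse(max(cv2.findContours((l==i).astype(np.uint8),0,1)[0],key=len))
    return st[i],np.array(e[0])+[x0,y0],e[1]
print(bush(h,235,275,150,184))
h2=cv2.cvtColor(cv2.imread("pics/w2raw.png"),cv2.COLOR_BGR2HSV);print(bush(h2,228,262,185,220),"pred 243.8 200.97 (z65)")
S=cv2.imread("pics/s4raw.png");hs=cv2.cvtColor(S,cv2.COLOR_BGR2HSV);print("scene",bush(hs,120,137,170,184))
g=cv2.cvtColor(f,cv2.COLOR_BGR2GRAY)
for r in (188,192,196,200,204): print(r,g[r,234:276].tolist())
print("col254",g[172:200,254].tolist())
gs=cv2.cvtColor(S,cv2.COLOR_BGR2GRAY)
for r in (138,142,146): print(r,gs[r,108:130].tolist())
print("c119",gs[140:156,119].tolist())
E
python3 m.py
```

```text
(array([  9,   7,  21,  21, 282], dtype=int32), array([253.79282379, 167.03245926]), (19.405759811401367, 20.136682510375977))
(array([  6,   6,  21,  19, 274], dtype=int32), array([244.08823586, 200.07732296]), (18.084829330444336, 19.659940719604492)) pred 243.8 200.97 (z65)
scene (array([ 4,  5, 10,  6, 39], dtype=int32), array([128.36564922, 177.71741486]), (4.364801406860352, 8.954809188842773))
188 [236, 239, 223, 153, 145, 146, 146, 148, 146, 148, 150, 139, 116, 86, 68, 66, 67, 69, 69, 72, 72, 71, 72, 70, 70, 69, 80, 134, 214, 239, 236, 234, 236, 237, 237, 236, 232, 227, 225, 224, 225, 220]
192 [227, 230, 229, 228, 222, 194, 229, 224, 173, 130, 72, 67, 68, 68, 69, 69, 68, 69, 71, 71, 72, 73, 73, 74, 74, 75, 75, 74, 72, 73, 106, 190, 237, 237, 236, 234, 234, 236, 232, 225, 224, 220]
196 [203, 202, 202, 206, 217, 218, 221, 214, 163, 76, 65, 69, 68, 68, 68, 68, 69, 70, 72, 72, 73, 74, 75, 75, 75, 75, 75, 69, 66, 73, 71, 93, 169, 213, 212, 211, 212, 210, 210, 210, 212, 211]
200 [197, 203, 214, 215, 215, 215, 216, 198, 83, 63, 69, 69, 69, 68, 68, 69, 68, 70, 73, 74, 75, 74, 74, 74, 71, 65, 68, 74, 72, 59, 62, 74, 134, 217, 223, 222, 222, 223, 225, 226, 226, 226]
204 [211, 213, 211, 211, 210, 212, 206, 160, 74, 66, 70, 70, 68, 68, 67, 70, 70, 69, 70, 70, 68, 69, 74, 75, 74, 66, 66, 63, 63, 60, 57, 57, 93, 181, 232, 230, 229, 229, 228, 228, 227, 227]
col254 [79, 166, 198, 185, 168, 100, 103, 201, 237, 239, 239, 240, 237, 186, 79, 67, 72, 73, 74, 73, 72, 72, 72, 73, 73, 74, 74, 74]
138 [95, 97, 97, 94, 62, 56, 54, 57, 54, 53, 49, 47, 40, 76, 93, 93, 94, 98, 98, 100, 101, 103]
142 [108, 108, 106, 109, 107, 76, 55, 59, 56, 56, 53, 47, 49, 42, 73, 97, 101, 96, 98, 100, 96, 95]
146 [97, 95, 96, 99, 97, 94, 78, 53, 53, 55, 53, 52, 49, 48, 44, 76, 95, 97, 99, 99, 100, 99]
c119 [51, 50, 47, 51, 51, 53, 52, 54, 53, 75, 96, 105, 101, 103, 94, 100]
```

Request:
apply_moves --pt "0 0 0 0.0013 -0.0004 0.02 -1" --pt "0 0 0 0 0 0.03 -1" --pt "0 0 0 0 0 0.03 -1" --pt "0 0 0 0 0 0.016 -1" --pt "0 0 0 0 0 0 -1" --pt "0 0 0 0 0 0 -1" --pt "0 0 0 0 0 0 -1" --force 80

```text
time_s: 15.5
tcp_pos: [502.2, -253.4, 174.3]
eef_rot: [-3.141, 0.001, 2.809]
ft_force: [0.6, 0.7, -3.6]
gripper_width: 32.4
gripper_force: 79.5
```

```bash
python3 - <<'E'
from h import *
s=sense();print(s["time_s"],s["tcp_pos"],s["eef_rot"],s["ft_force"])
x,y,z=s["tcp_pos"];S=camera_info("scene");sc=grab_frame("scene");cv2.imwrite("pics/s5raw.png",sc)
W=camera_info("wrist");w=grab_frame("wrist");cv2.imwrite("pics/w5raw.png",w)
pf=(x,y,z-95.6);print(proj(S,pf),proj(W,pf),proj(W,(502.5,-253.9,65)))
o=np.zeros((600,800,3),np.uint8)
o[:400,:400]=cv2.resize(sc[140:200,95:155],(400,400),interpolation=cv2.INTER_CUBIC)
p=proj(W,pf).astype(int);a,b=p-[40,40];print(a,b)
o[:400,400:]=cv2.resize(w[b:b+80,a:a+80],(400,400),interpolation=cv2.INTER_CUBIC)
cv2.imwrite("pics/v5.png",np.clip(o*1.5,0,255).astype(np.uint8))
E
```

```text
15.5 [ 502.15806662 -253.37126548  174.26464757] [-3.14123563e+00  1.35039300e-03  2.80905197e+00] [ 0.57100997  0.74833153 -3.60074424]
[126.85599994 172.8216551 ] [254.9194734  194.22355229] [254.4892736  190.17986331]
214 154
```

View pics/v5.png

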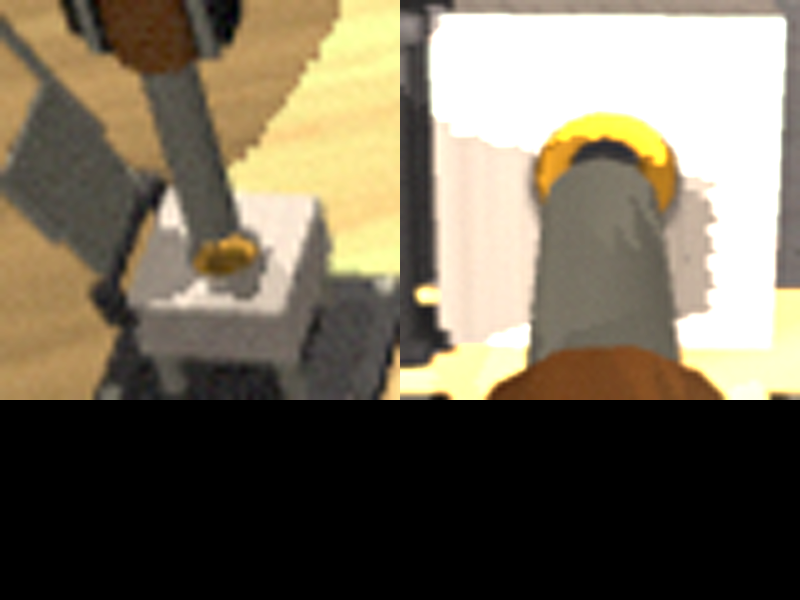

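The wrist crop shows the foot centre about 7 px (1.2 mm) left of the bore centre and about 1.4 mm low. I'll correct by +1.3 mm in x and +1.2 mm in y, then enter slowly.

Request:
apply_moves --pt "0 0 0 0.0013 0.0012 0 -1" --pt "0 0 0 0 0 0.006 -1" --pt "0 0 0 0 0 0.005 -1" --pt "0 0 0 0 0 0.004 -1" --pt "0 0 0 0 0 0.002 -1" --pt "0 0 0 0 0 0 -1" --force 90

```text
time_s: 16.35
tcp_pos: [500.9, -251.7, 156.2]
eef_rot: [3.142, -0.0, 2.809]
ft_force: [-0.0, -0.6, -2.4]
gripper_width: 31.9
gripper_force: 89.2
```

Request:
apply_moves --pt "0 0 0 0 0 0.003 -1" --pt "0 0 0 0 0 0.003 -1" --pt "0 0 0 0 0 0.003 -1" --pt "0 0 0 0 0 0.003 -1" --pt "0 0 0 0 0 0 -1"

```text
time_s: 16.98
tcp_pos: [501.2, -251.9, 144.7]
eef_rot: [-3.141, 0.001, 2.809]
ft_force: [-0.7, 0.4, 2.3]
gripper_width: 32.2
gripper_force: 89.8
```

Request:
apply_moves --pt "0 0 0 0 0 0.003 -1" --pt "0 0 0 0 0 0.003 -1" --pt "0 0 0 0 0 0.003 -1" --pt "0 0 0 0 0 0.003 -1" --pt "0 0 0 0 0 0 -1"

```text
time_s: 17.6
tcp_pos: [501.1, -251.9, 132.6]
eef_rot: [-3.141, 0.001, 2.809]
ft_force: [-0.2, 0.8, 2.4]
gripper_width: 32.4
gripper_force: 89.7
```

Request:
apply_moves --pt "0 0 0 0 0 0.002 -1" --pt "0 0 0 0 0 0.002 -1" --pt "0 0 0 0 0 0.001 -1" --pt "0 0 0 0 0 0 -1"

```text
time_s: 18.1
tcp_pos: [501.2, -251.9, 127.7]
eef_rot: [-3.141, 0.001, 2.809]
ft_force: [-0.1, -0.1, 5.0]
gripper_width: 31.9
gripper_force: 89.9
```

Request:
apply_moves --pt "0 0 0 0 0 0.001 -1" --pt "0 0 0 0 0 0.001 -1" --pt "0 0 0 0 0 0 -1" --pt "0 0 0 0 0 0 -1"

```text
time_s: 18.6
tcp_pos: [501.9, -252.3, 127.4]
eef_rot: [-3.141, 0.004, 2.809]
ft_force: [-3.4, 1.8, 26.1]
gripper_width: 32.2
gripper_force: 92.0
```

Request:
apply_moves --pt "0 0 0 0 0 -0.004 -1" --pt "0 0 0 0 0 -0.01 -1" --pt "0 0 0 0 0 -0.015 -1" --pt "0 0 0 0 0 -0.015 -1" --pt "0 0 0 0 0 -0.035 -1" --pt "0 0 0 0 0 -0.035 -1" --pt "0 0 0 0 0 -0.03 -1" --pt "0 0 0 0.0076 0.0182 0 -1" --pt "0 0 0 0.0153 0.0364 0 -1" --pt "0 0 0 0.0153 0.0364 0 -1" --pt "0 0 0 0.0153 0.0364 0 -1" --pt "0 0 0 0.0153 0.0364 0 -1" --pt "0 0 0 0.0153 0.0364 0 -1" --pt "0 0 0 0.0153 0.0364 0 -1" --pt "0 0 0 0.0153 0.0364 0 -1" --pt "0 0 0 0.0153 0.0364 0 -1" --pt "0 0 0 0.0153 0.0364 0 -1" --pt "0 0 0 0.0153 0.0364 0 -1" --pt "0 0 0 0.0153 0.0364 0 -1" --pt "0 0 0 0.0076 0.0182 0 -1"

```text
time_s: 21.1
tcp_pos: [468.6, 223.2, 268.1]
eef_rot: [-3.141, -0.002, 2.811]
ft_force: [-0.5, -0.0, -2.3]
gripper_width: 32.4
gripper_force: 89.8
```

Request:
apply_moves --pt "0 0 0 0 0 0 -1" --pt "0 0 0 0 0 0 -1" --pt "0 0 0 0 0 0 -1"

```text
time_s: 21.48
tcp_pos: [470.1, 220.4, 269.2]
eef_rot: [-3.141, -0.0, 2.808]
ft_force: [-0.0, 0.1, -3.1]
gripper_width: 31.8
gripper_force: 89.8
```

```bash
python3 - <<'E'
from h import *
s=sense();print(s["time_s"],s["tcp_pos"],s["eef_rot"],s["ft_force"])
x,y,z=s["tcp_pos"];S=camera_info("scene");sc=grab_frame("scene");cv2.imwrite("pics/s6raw.png",sc)
W=camera_info("wrist");w=grab_frame("wrist");cv2.imwrite("pics/w6raw.png",w)
t=grab_frame("top");cv2.imwrite("pics/t6raw.png",t)
pf=(x,y,z-95.6);p=proj(W,pf);print(p,proj(W,(470,219,45)),proj(S,pf))
o=np.zeros((600,800,3),np.uint8)
a,b=p.astype(int)-[40,50];print(a,b)
o[:400,:400]=cv2.resize(w[b:b+80,a:a+80],(400,400),interpolation=cv2.INTER_CUBIC)
o[:400,405:795]=cv2.resize(sc[145:205,100:160],(390,400),interpolation=cv2.INTER_CUBIC)
o[404:600,:300]=cv2.resize(t[175:235,320:410],(300,196),interpolation=cv2.INTER_CUBIC)
q=proj(S,pf).astype(int)-[40,25]
o[404:600,405:705]=cv2.resize(sc[q[1]:q[1]+52,q[0]:q[0]+80],(300,196),interpolation=cv2.INTER_CUBIC)
cv2.imwrite("pics/v6.png",np.clip(o*1.5,0,255).astype(np.uint8))
E
```

```text
21.475 [470.05781814 220.38618054 269.20292376] [-3.14130443e+00 -2.27998583e-04  2.80796119e+00] [-0.01054451  0.06116447 -3.07781384]
[254.79577943 194.08950339] [253.84326704 164.22066774] [303.70270745 103.71849563]
214 144
```

View pics/v6.png

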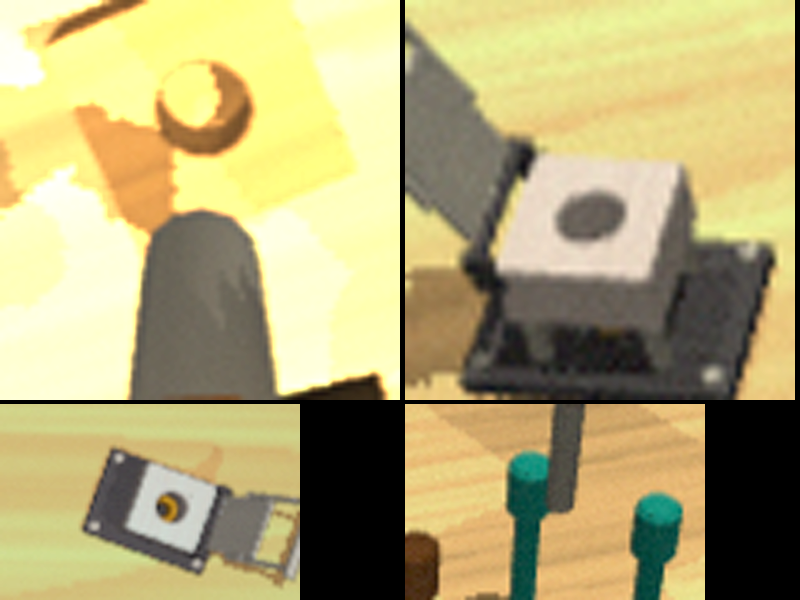

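The wrist crop shows the hole at (204,107), under the foot's axis (about 0.5 mm off). The bore is empty with brass visible below the block, and the guard is open. I'll lower the drift.

Request:
apply_moves --pt "0 0 0 0 -0.0005 0.02 -1" --pt "0 0 0 0 0 0.035 -1" --pt "0 0 0 0 0 0.035 -1" --pt "0 0 0 0 0 0.022 -1" --pt "0 0 0 0 0 0.005 -1" --pt "0 0 0 0 0 0 -1" --pt "0 0 0 0 0 0.005 -1" --pt "0 0 0 0 0 0.005 -1" --pt "0 0 0 0 0 0.005 -1" --pt "0 0 0 0 0 0 -1"

```text
time_s: 22.88
tcp_pos: [469.8, 220.5, 137.0]
eef_rot: [-3.141, -0.001, 2.809]
ft_force: [-0.2, -0.0, -3.1]
gripper_width: 32.4
gripper_force: 89.9
```

Request:
apply_moves --pt "0 0 0 0 0 0.006 -1" --pt "0 0 0 0 0 0.006 -1" --pt "0 0 0 0 0 0.006 -1" --pt "0 0 0 0 0 0.006 -1" --pt "0 0 0 0 0 0.005 -1" --pt "0 0 0 0 0 0.0015 -1" --pt "0 0 0 0 0 0 -1" --pt "0 0 0 0 0 0 -1"

```text
time_s: 23.88
tcp_pos: [470.1, 220.6, 107.1]
eef_rot: [3.141, 0.0, 2.809]
ft_force: [0.2, 0.1, -3.5]
gripper_width: 32.3
gripper_force: 89.9
```

Request:
apply_moves --pt "0 0 0 0 0 0.0012 -1" --pt "0 0 0 0 0 0 -1" --pt "0 0 0 0 0 0 0" --pt "0 0 0 0 0 0 0.3" --pt "0 0 0 0 0 0 0.4" --pt "0 0 0 0 0 0 0.4" --pt "0 0 0 0 0 -0.03 0.4" --pt "0 0 0 0 0 -0.035 0.4" --pt "0 0 0 0 0 -0.035 0.4" --pt "0 0 0 0 0 -0.035 0.4" --pt "0 0 0 0 0 -0.035 0.4" --pt "0 0 0 0.03 0 -0.02 0.4" --pt "0 0 0 0.03 0 0 0.4" --pt "0 0 0 0 0 0 0.4" --pt "0 0 0 0 0 0 0.4"

```text
time_s: 25.75
tcp_pos: [413.7, 240.1, 295.6]
eef_rot: [-3.142, 0.0, 2.809]
ft_force: [-1.1, 0.0, -0.3]
gripper_width: 59.8
gripper_force: 0.0
```

```bash
python3 - <<'E'
from h import *
print(sense()["time_s"],sense()["tcp_pos"])
sc=grab_frame("scene");w=grab_frame("wrist");ci=camera_info("wrist")
print(proj(ci,(470.5,219.5,150)),proj(ci,(470.5,219.5,45)))
a=cv2.imread("pics/scene0.png");print("scene diff regions:")
m=(cv2.absdiff(a,sc).max(2)>50).astype(np.uint8);m=cv2.morphologyEx(m,cv2.MORPH_OPEN,np.ones((2,2)))
n,_,st,c=cv2.connectedComponentsWithStats(m);print([st[i].tolist() for i in range(1,n) if st[i,4]>15])
o=np.zeros((600,800,3),np.uint8)
o[:300,:400]=cv2.resize(w,(400,300),interpolation=cv2.INTER_AREA)
o[300:600,:400]=cv2.resize(sc[85:185,230:363],(400,300),interpolation=cv2.INTER_CUBIC)
o[300:600,400:]=cv2.resize(a[85:185,230:363],(400,300),interpolation=cv2.INTER_CUBIC)
o[:300,400:]=cv2.resize(sc,(400,300),interpolation=cv2.INTER_AREA)
cv2.imwrite("pics/v7.png",np.clip(o*1.4,0,255).astype(np.uint8))
E
```

```text
25.75 [413.67352699 240.10229647 295.60434467]
[254.13962146 235.39134909] [254.3970813  203.22436901]
scene diff regions:
[[242, 0, 39, 34, 966], [283, 0, 60, 52, 1693], [0, 15, 43, 51, 1137], [146, 20, 22, 38, 477], [216, 35, 52, 81, 1947], [152, 59, 6, 8, 26], [194, 66, 13, 5, 36], [0, 71, 5, 9, 31], [143, 70, 38, 33, 380], [225, 76, 7, 5, 24], [0, 86, 198, 75, 6319], [222, 120, 16, 10, 72], [238, 121, 6, 8, 26], [229, 127, 9, 8, 42], [229, 126, 35, 28, 365], [207, 128, 12, 5, 34], [81, 137, 35, 45, 452], [212, 141, 7, 6, 27], [278, 140, 9, 7, 55], [229, 155, 6, 5, 20], [125, 176, 10, 6, 48], [152, 184, 8, 24, 68], [89, 186, 5, 9, 20], [101, 187, 10, 8, 46], [99, 197, 11, 7, 48]]
```

View pics/v7.png

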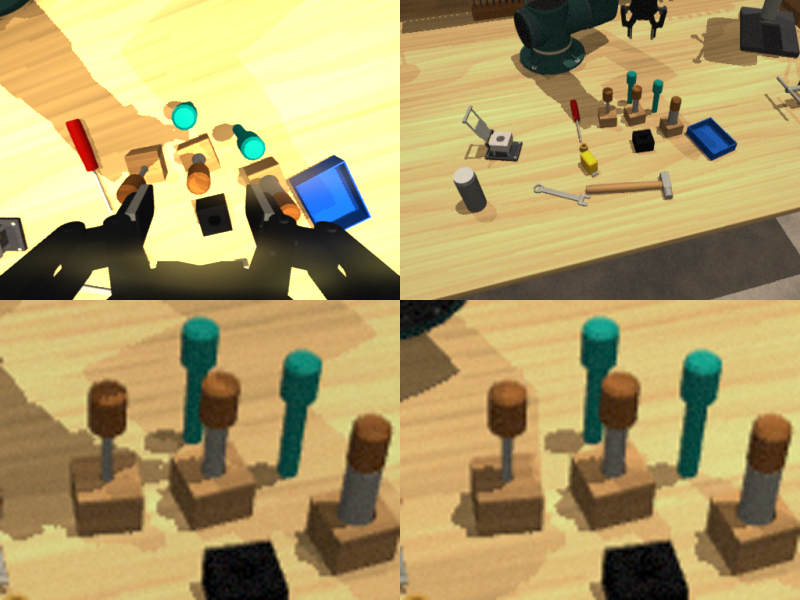

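The drift is back in its stand, at the same height and place as at the start (lower left against lower right). The guard is open and nothing else has moved.

```bash
python3 -c "
from bench import sign_off;print(sign_off())"
```

```text
the job is handed in; nothing more can be done
None
```

I handed the job in at about 26 s: the guard stays open on its own, the middle drift pushed the bush down until it bottomed out on the base plate, and that drift is back upright in its stand with nothing else seen to have moved.

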